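# Close the charcoal stove down

## Robot

A 6-joint arm with a two-finger parallel gripper is mounted at the origin on the work surface. World frame = base frame: x ahead of the robot, y to its left, z up, the work surface at z = 0. Lengths are in mm, angles in rad, forces in N, time in s.
With the tool pointing down it reaches from about 300 to 875 mm from the base axis. Payload 4.2 kg.
Tool frame: the origin (TCP) lies at the very end of the fingers, on their centre line; the grasp point (between the pads) lies 19 mm behind it; z points along the fingers, y is the line along which they close (so a half turn about z gives the same grasp; the last joint's range is limited). The gripper opens to 85 mm and grips with 20 to 120 N. Pads are 22 mm wide; open, the fingers measure 114 mm over their backs; the gripper's body (76 mm by 85 mm) begins 54 mm behind the grasp point. The pads swing forward as they close: fully open they stand 13 mm farther back than shut.
Start: joints at [-1.162, 0.32, 1.565, -0, 1.257, -0.02], TCP at [239.078, -522.956, 231.338] pointing down, gripper open.
Joint ranges: [-3.11, 3.11], [-0.84, 2.01], [0.21, 2.61], [-1.34, 4.49], [0.05, 2.63], [-2.56, 2.56]. Speed limits (rad/s): [2.57, 2.57, 3.14, 3.14, 3.14, 3.14].

## Interface

Orientations are given as a rotation vector (axis times angle).
In Python, from plant import state, camera, job_done, regions_of, mark_of gives the robot as it stands.
- The arm moves only by the tool jog_arm, never from a script. Its arguments are lists of equal length, an entry for each row: "slide": the shift along the tool's x, y, z normalised to -1 to 1, where 1 is 0.3 m, a list of three; "turn": the turn, a rotation vector about the tool's x, y, z normalised to -1 to 1, where 1 is 45 degrees, a list of three; "hand": the opening, from -1 (shut) to 1 (fully open). In form: {"slide": [[dx, dy, dz], ...], "turn": [[wx, wy, wz], ...], "hand": [hand, ...]}. A call has 1 to 8 rows; each row is the pose to reach, as a shift and turn from the pose commanded when the call began, along the tool's axes at that moment; what a row does not reach only later rows make up. A row lasts 1/8 s, in which the tool goes at most 62.5 mm and 10.7 degrees, less where a joint would pass 70% of its speed; a pose out of reach is approached as far as the arm can. A call with a number of a shift or a turn outside -1 to 1 is refused whole. A call with a gripper value outside its range is refused whole. The fingers move at their own pace and stop on an object; the grip force is fixed at half the most. Time passes only in rows, so rows that repeat a pose let the fingers close. It gives the time, the measured TCP pose, the force, the opening and the grip force at its end, in the units of the state.
- state(): the state, without advancing time (a new reading comes with each control period).
- camera(name): name is "side" or "top"; returns a dict with "pixels" (384x512x3 uint8, blue, green, red), "camera_matrix" (3x3 intrinsics, pixels), "distortion" ([k1, k2, p1, p2, k3] as OpenCV has them; the pictures are not rectified), "rvec" (rotation vector, rad) and "tvec" (3), from world to camera coordinates, as OpenCV has them. Camera axes: x right, y down, z forward; pixel columns grow to the right and rows downward; lengths in mm; the calibration is good to about 2 mm. A picture is of the moment at which its call begins. There is no depth.
- job_done(): hands the job in; it is judged then, once.
Trained networks look in a picture, given as the dict that the camera call returned (one of the last four; its "shot" number tells which), for a name from the list of things; names that differ only in an ending like _2 or _b are one class to them, and where a whole thing is asked for, a point or a joint stands for the part that bears it (a point fixed in the world has none). Each returns a list of dicts, best first, with "conf" (0 to 1); they miss things now and then, are a little off and sometimes report something else, mostly with a low value. They report only what shows in the picture. A call takes as long as a camera call.
- regions_of(query, picture): "region" (384x512 bool, what is visible of it) and "position" ([column, row] in pixels, amid what is visible of it).
- mark_of(query, picture): "position" ([column, row] in pixels: a listed point, or the origin of a listed thing).
The state is a dict: "t": time; "joints": joint angles; "joint_vel": joint speeds; "joint_torque": joint torques, N m; "eef_pos": TCP position; "orientation": TCP orientation; "ft_force": force on the tool from outside, world axes, zero at the start; "moment": the same for the moment, N m; "gripper_width": finger opening in mm; "grip_force": force on a finger pad.
Only numpy, scipy, OpenCV 4.12 (cv2) and the standard library are available. Lean on these libraries where they do the work, as an engineer would, in place of code of your own. Each camera call takes 0.05 s, during which the arm holds its last target. There are 200 camera calls.

## Task

Shut the air off the charcoal stove with your fingertips: first push the pulled-out ash tray straight in until its front plate is fully home against the stove, then push the tab of the sliding air shutter on top of the ash box sideways until the shutter is fully closed. Only push: do not lift or tip the tray, and leave the kettle, clay lid, poker and scoop where they are. Finish with the hand clear of everything.

Things in the scene. Friction and masses are not known exactly. Their poses are not given: they have to be found in the camera images.
- stove: Tin-plated charcoal stove, fixed. Origin on the ledge (z 0), middle of the front face of its low ash box; x points level into the stove, away from the robot (up to 24 degrees off), y left, z up. Ash box 300 long (x 0 to 300), 196 wide, 72 high, open front, no floor. Round fire pot on it from x 122 to 298, up to z 140. Three 20 mm air holes in its roof at x 50, y -59 to -11.
- tray: Dark sheet-steel ash tray, loose, 0.3-0.65 kg, slides on the ledge in the ash box. Origin on the ledge, middle of the inner face of its upright front plate; x into the stove. Plate 190 wide, 4 thick (x -4 to 0), top at z 64; a lip 70 wide at its top reaches x -10. Tray behind: 172 wide, 170 long, 46 high. Starts 50-100 mm pulled out; home when its origin meets the stove's.
- shutter (a joint): Opening of the sliding air shutter in m: 0 = fully closed over the air holes (an end stop), at most 0.078 = open. It slides along the stove's y axis and opens towards +y (left), so closing pushes it towards -y (right). Friction about 1.5 N and light damping; it stays where it is left.
- shutter_tab (a point): Middle of the top edge of the shutter's upright tab, 104 mm above the ledge, axes as the stove's. Tab: dark steel, 32 wide along stove x, 5 thick along y, rising 28 mm from the middle of the shutter plate (84 long in y, 52 in x, upper face 76 above the ledge). It stands at stove x = 50 mm, and y = -35 mm when closed, up to y = 43 mm open.
- kettle: Blackened aluminium kettle, 164 mm across, 176 high with its bail handle, spout along its +x to 130 mm; origin under its centre. Leave alone.
- pot_lid: Clay pot lid, disc 176 mm across, 52 high with its knob; origin under its centre. Leave alone.
- poker: Short steel poker, round bar 10 mm thick and 310 long along its x, with a loop 42 wide at the -x end; origin under its middle. Leave alone.
- scoop: Yellow plastic scoop, open box 90 x 70 x 40 mm with a 90 mm handle towards its -x; origin under the box's centre. Leave alone.

How it is judged (in metres and radians):
On the way, in this order (a step that is already met when the one before it is completed fails the run):
1. the ash tray is pushed fully home (x of tray in the frame of stove above -0.005 m), for 0.2 s.
2. the air shutter is pushed fully closed, the tray still home (value of joint shutter below 0.005 m and x of tray in the frame of stove above -0.005 m), for 0.2 s.
At the end, for the whole second after the job is handed in: The tray's front plate is within 5 mm of the stove's front face, the tray flat on the ledge and at rest, and the shutter is within 5 mm of its closed stop (all of step 2 and angle between tray's own z axis and vertical below 0.05 rad and height (world z) of tray below 0.005 m and linear speed of tray below 0.01 m/s); the robot touches nothing.
It fails at once if the ash tray is lifted (over 10 mm) or tipped (height (world z) of tray above 0.01 m or angle between tray's own z axis and vertical above 0.12 rad).
It fails at once if the kettle is lifted, carried or pushed more than 20 mm (distance of kettle from where it was at the start of the episode above 0.02 m).
It fails at once if the pot lid is lifted, carried or pushed more than 20 mm (distance of pot_lid from where it was at the start of the episode above 0.02 m).
It fails at once if the poker is lifted, carried or pushed more than 20 mm (distance of poker from where it was at the start of the episode above 0.02 m).
It fails at once if the scoop is lifted, carried or pushed more than 20 mm (distance of scoop from where it was at the start of the episode above 0.02 m).
It also fails if it takes over 45 s, if anything falls off the work surface, if the arm or the gripper's body presses on something with over 40 N, if the wrist force passes 120 N, or if a joint passes its speed limit or range.

## Working session

There is one attempt and no reset: what is moved stays moved. The work goes in short steps, Python scripts to look and compute and a tool call to move; the robot and the scene stay as the last step left them, time stands still between calls to the robot, and variables do not carry over. Pictures are saved under pics/ and viewed, at most 10 in all, crops included, and the job is handed in when it is done.

Besides the shell and the picture viewer there is one more tool, called after "Emit:" as name(argument=value, ...) on one line, values as JSON. jog_arm: Moves the arm, as the interface text tells. Scaled input: -1 to 1 covers 0.3 m each way for a shift and 45 degrees each way for a turn. Its arguments: {"type":"object","properties":{"slide":{"type":"array","items":{"type":"array","items":{"type":"number","minimum":-1,"maximum":1}}},"turn":{"type":"array","items":{"type":"array","items":{"type":"number","minimum":-1,"maximum":1}}},"hand":{"type":"array","items":{"type":"number"}}},"required":["slide","turn","hand"]}

```bash
mkdir -p pics; cat > h.py <<'E'
import numpy as np, cv2
from plant import *
def ray(p,px):
    R=cv2.Rodrigues(np.array(p["rvec"],float))[0]; t=np.array(p["tvec"],float).ravel()
    u=cv2.undistortPoints(np.array([[px]],float),np.array(p["camera_matrix"],float),np.array(p["distortion"],float)).ravel()
    return -R.T@t, R.T@np.array([u[0],u[1],1.])
def atz(p,px,z):
    c,d=ray(p,px); return c+d*(z-c[2])/d[2]
def proj(p,X):
    return cv2.projectPoints(np.array(X,float).reshape(-1,1,3),np.array(p["rvec"],float),np.array(p["tvec"],float),np.array(p["camera_matrix"],float),np.array(p["distortion"],float))[0].reshape(-1,2)
E
python3 - <<'E'
from h import *
np.set_printoptions(precision=1,suppress=True)
Z=dict(stove=0,tray=0,shutter_tab=104,kettle=0,pot_lid=0,poker=0,scoop=0)
for n in("top","side"):
    p=camera(n); cv2.imwrite(f"pics/{n}0.png",p["pixels"]); print(n,ray(p,[256,192]))
    for q,z in Z.items():
        for m in mark_of(q,p)[:2]: print(q,round(m["conf"],2),np.array(m["position"]),atz(p,m["position"],z))
s=state();print(s["orientation"],s["ft_force"])
E
```

```text
top (array([ 407. ,   61.7, 1251.2]), array([ 0.1,  0. , -1. ]))
stove 0.89 [316.9 169.8] [ 589.8 -106.3    0. ]
tray 0.94 [308.8 196.2] [512.8 -79.2   0. ]
shutter_tab 0.56 [317.7 145.7] [640.6 -97.4 104. ]
kettle 0.7 [230.7 130.3] [715.3 144.4   0. ]
pot_lid 0.65 [414.5 212.4] [ 457.2 -383.1    0. ]
poker 0.79 [254.  181.7] [559.8  79.4   0. ]
scoop 0.81 [351.3 237.2] [ 391.  -196.5    0. ]
side (array([170.7, 759.8, 678.5]), array([ 0.4, -0.7, -0.6]))
stove 0.19 [168.3 230.5] [721.3 146.9   0. ]
tray 0.76 [284.5 207.1] [516.8 -71.9   0. ]
shutter_tab 0.68 [244.6 154.6] [648.7 -99.3 104. ]
kettle 0.64 [168.5 233.8] [713.5 156.4   0. ]
pot_lid 0.97 [344.5 158.9] [ 458.2 -379.9    0. ]
poker 0.84 [244.9 239.6] [545.   86.6   0. ]
scoop 0.74 [346.1 192.1] [ 398.5 -213.3    0. ]
[3.1 0.7 0. ] [-0.1 -0.1  0.2]
```

View pics/top0.png

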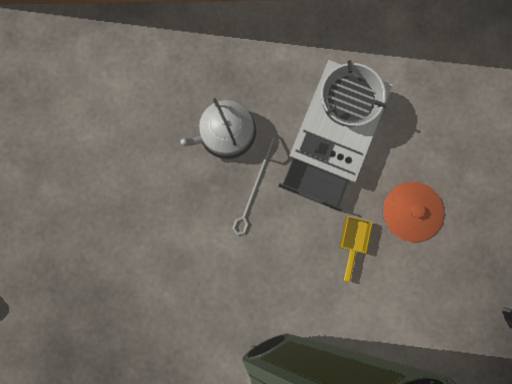

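View pics/side0.png

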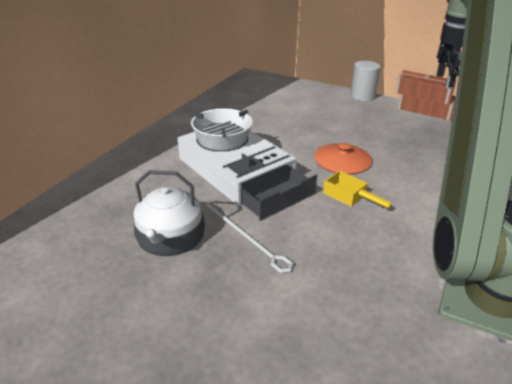

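The top view shows the stove with its front roof edge at about (290,156)–(357,179), the tray pulled out with its plate at (281,187)–(340,208), and the shutter tab near (320,146). The scoop lies right of the tray's right end at (357,235), and the poker lies to the left at (255,190). The side view agrees. Next I'll fit the stove's yaw and position.

```bash
python3 - <<'E'
from h import *
np.set_printoptions(precision=2,suppress=True)
p=camera("top"); im=p["pixels"]
c=im[50:240,250:410]; cv2.imwrite("pics/crop1.png",cv2.resize(c,None,fx=3.5,fy=3.1,interpolation=cv2.INTER_CUBIC))
# tune yaw with regions: stove region rect overlap
for q,z in(("tray",64),("stove",72)):
    r=regions_of(q,p)[0]; m=r["region"].astype(np.uint8)
    cs=max(cv2.findContours(m,0,1)[0],key=cv2.contourArea)
    b=cv2.boxPoints(cv2.minAreaRect(cs)); print(q,r["conf"],m.sum())
    for k in b: print(k,atz(p,k,z))
print(cv2.Rodrigues(np.array(state()["orientation"],float))[0])
S=[590,-105];
for yaw in(-18,-20,-22):
    a=np.radians(yaw);R=np.array([[np.cos(a),-np.sin(a)],[np.sin(a),np.cos(a)]])
    print(yaw,proj(p,[[*(S+R@np.array(v[:2])),v[2]] for v in((0,98,72),(0,-98,72),(300,98,72),(50,-59,72),(50,-35,72),(50,-11,72))]).round(0).tolist())
E
```

```text
tray 0.82 1965
[279.37 185.48] [539.46   8.39  64.  ]
[292.17 155.37] [623.2  -30.24  64.  ]
[352.47 181.  ] [ 546.24 -195.04   64.  ]
[339.68 211.11] [ 463.79 -155.24   64.  ]
stove 0.67 7557
[287.04 158.19] [614.19 -15.09  72.  ]
[331.01  51.41] [ 920.01 -151.64   72.  ]
[396.69  78.46] [ 834.55 -334.06   72.  ]
[352.72 185.24] [ 533.53 -193.36   72.  ]
[[ 0.91  0.42  0.  ]
 [ 0.42 -0.91 -0.  ]
 [-0.    0.   -1.  ]]
-18 [[286.0, 156.0], [354.0, 176.0], [315.0, 57.0], [345.0, 155.0], [337.0, 152.0], [328.0, 150.0]]
-20 [[286.0, 155.0], [354.0, 177.0], [319.0, 57.0], [345.0, 156.0], [337.0, 153.0], [329.0, 150.0]]
-22 [[287.0, 154.0], [353.0, 178.0], [322.0, 57.0], [346.0, 157.0], [338.0, 154.0], [329.0, 151.0]]
```

View pics/crop1.png

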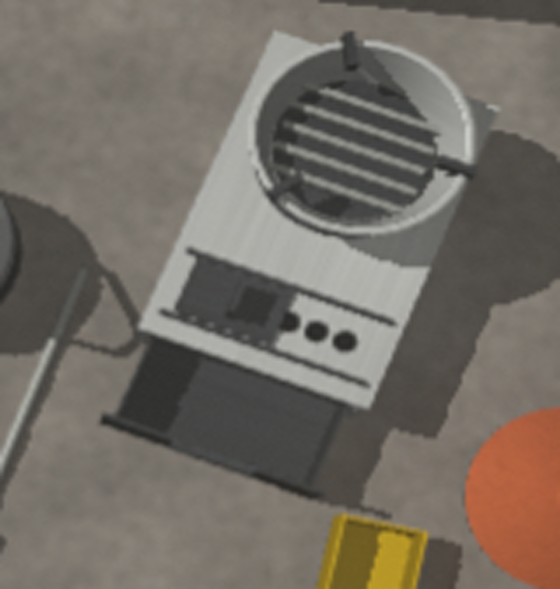

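The crop shows the roof corners at full-image pixels (289.4,155.8), (355.7,181.6) and (328.6,59.7), the air holes near (348.6,160.3) and (340.3,156.8), the tab around (322,147), and the plate ends at (279.4,184.8) and (340.9,210).

```bash
python3 - <<'E'
from h import *
from scipy.optimize import least_squares
np.set_printoptions(precision=1,suppress=True)
p=camera("top")
px=np.array([(289.4,155.8),(355.7,181.6),(328.6,59.7),(348.6,160.3),(340.3,156.8)])
L=np.array([(0,98,72),(0,-98,72),(300,98,72),(50,-59,72),(50,-35,72)],float)
def W(v,L):
    c,s=np.cos(v[2]),np.sin(v[2]); L=np.atleast_2d(L)
    return np.c_[v[0]+c*L[:,0]-s*L[:,1],v[1]+s*L[:,0]+c*L[:,1],L[:,2]]
r=least_squares(lambda v:(proj(p,W(v,L))-px).ravel(),[590,-105,-.36],x_scale=[10,10,.1])
v=r.x;print(v,np.degrees(v[2]),r.fun)
def loc(X): 
    c,s=np.cos(v[2]),np.sin(v[2]);d=np.array(X[:2])-v[:2];return np.array([c*d[0]+s*d[1],-s*d[0]+c*d[1]])
a=loc(atz(p,(279.4,184.8),64));b=loc(atz(p,(340.9,210),64));print("plate",a,b)
print("tab",loc(atz(p,(322,147),104)))
s=camera("side");print("tab side",loc(atz(s,mark_of("shutter_tab",s)[0]["position"],104)),"tray",loc(atz(s,mark_of("tray",s)[0]["position"],0)))
for q in ("scoop","poker","pot_lid"): 
  m=regions_of(q,p)[0]["region"];ys,xs=np.nonzero(m);P=np.array([loc(atz(p,(x,y),20)) for x,y in zip(xs[::7],ys[::7])]);print(q,P.min(0),P.max(0))
# targets
R=cv2.Rodrigues(np.array(state()["orientation"],float))[0];e=np.array(state()["eef_pos"]);print(e)
dy=v[2]-np.arctan2(R[1,0],R[0,0]);print("yaw change deg",np.degrees(dy))
for n,l in(("pre",(-140,0,35)),("home",(-25,0,35)),("tabpre",(50,80,88)),("tabend",(50,-17,88))):
    w=W(v,l)[0];print(n,w,"tool300",((R.T@(w-e))/300).round(3))
E
```

```text
[ 581.9 -111.8   -0.4] -23.77219129206062 [ 0.1 -0.2 -0.2  0.4 -0.2 -0.1  0.1 -0.2  0.3  0.1]
plate [-85.5  93.5] [-86.4 -89.4]
tab [48.9 24.8]
tab side [66.8 37.1] tray [-70.    0.8]
scoop [-262.1 -200.5] [ -83.4 -116.5]
poker [-250.9  138.4] [ 43.1 175.2]
pot_lid [ -91.  -371.4] [  78.6 -202.3]
[ 239.1 -523.   231.4]
yaw change deg -48.339892180912116
pre [453.8 -55.4  35. ] tool300 [ 1.3 -1.1  0.7]
home [ 559.  -101.7   35. ] tool300 [ 1.6 -0.8  0.7]
tabpre [659.9 -58.7  88. ] tool300 [ 1.9 -0.8  0.5]
tabend [ 620.8 -147.5   88. ] tool300 [ 1.7 -0.6  0.5]
```

Emit:
jog_arm(slide=[[0.65,-0.55,0.05],[0.65,-0.55,0.05],[0.65,-0.55,0.05],[0.65,-0.55,0.05],[0.65,-0.55,0.05]], turn=[[0,0,0.54],[0,0,0.54],[0,0,0.54],[0,0,0.54],[0,0,0.54]], hand=[-1,-1,-1,-1,-1])

```text
t: 1.92
eef_pos: [348.5, -288.8, 216.3]
orientation: [-3.141, -0.015, 0.0]
ft_force: [-0.5, -0.2, 0.9]
gripper_width: -0.3
grip_force: 0.0
```

```bash
cat >> h.py <<'E'
V=np.array([581.9,-111.8,np.radians(-23.77)])
def W(l):
    c,s=np.cos(V[2]),np.sin(V[2]); return np.array([V[0]+c*l[0]-s*l[1],V[1]+s*l[0]+c*l[1],l[2]])
def rel(ls):
    s_=state();R=cv2.Rodrigues(np.array(s_["orientation"],float))[0];e=np.array(s_["eef_pos"])
    c,s=np.cos(V[2]),np.sin(V[2]);d=e-[V[0],V[1],0]
    print("tcp stove",c*d[0]+s*d[1],-s*d[0]+c*d[1],e[2],"turn",np.degrees(V[2]-np.arctan2(R[1,0],R[0,0]))/-45,"tilt",R[:,2],"F",s_["ft_force"],s_["t"],s_["gripper_width"])
    for l in ls: print(l,((R.T@(W(l)-e))/300).round(3))
E
python3 -c "
from h import *
rel([(-150,0,150),(-150,0,38),(-90,0,38)])"
```

```text
tcp stove -142.22200935754114 -256.0624423772243 216.32803873693064 turn 0.5401442400495651 tilt [-5.87681109e-05  7.50949162e-04 -9.99999716e-01] F [-0.54520317 -0.16079464  0.86404058] 1.925 -0.29553559009297026
(-150, 0, 150) [ 0.328 -0.788  0.222]
(-150, 0, 38) [ 0.328 -0.788  0.595]
(-90, 0, 38) [ 0.51  -0.706  0.595]
```

Emit:
jog_arm(slide=[[0.33,-0.79,0.1],[0.33,-0.79,0.1],[0.33,-0.79,0.1],[0.33,-0.79,0.2],[0.33,-0.79,0.4],[0.33,-0.79,0.595],[0.33,-0.79,0.595],[0.33,-0.79,0.595]], turn=[[0,0,0.54],[0,0,0.54],[0,0,0.54],[0,0,0.54],[0,0,0.54],[0,0,0.54],[0,0,0.54],[0,0,0.54]], hand=[-1,-1,-1,-1,-1,-1,-1,-1])

```text
t: 2.92
eef_pos: [446.3, -55.2, 38.0]
orientation: [3.072, -0.655, -0.0]
ft_force: [0.6, -0.3, 0.8]
gripper_width: 0.3
grip_force: 0.0
```

```bash
python3 -c "
from h import *
p=camera('side');cv2.imwrite('pics/s2.png',cv2.resize(p['pixels'][80:280,170:400],None,fx=3,fy=3))
rel([(-110,0,38),(-50,0,38),(-30,0,38),(-22,0,38)])"
```

```text
tcp stove -146.07250384317388 -2.6575397540447554 39.057114252453616 turn -0.0070878963698731545 tilt [ 2.53406916e-03 -6.37219326e-04 -9.99996586e-01] F [0.94164158 0.32279573 0.30861664] 2.975 -0.14051231664944613
(-110, 0, 38) [ 0.12  -0.01   0.004]
(-50, 0, 38) [ 0.32  -0.011  0.004]
(-30, 0, 38) [ 0.387 -0.011  0.005]
(-22, 0, 38) [ 0.414 -0.011  0.005]
```

View pics/s2.png

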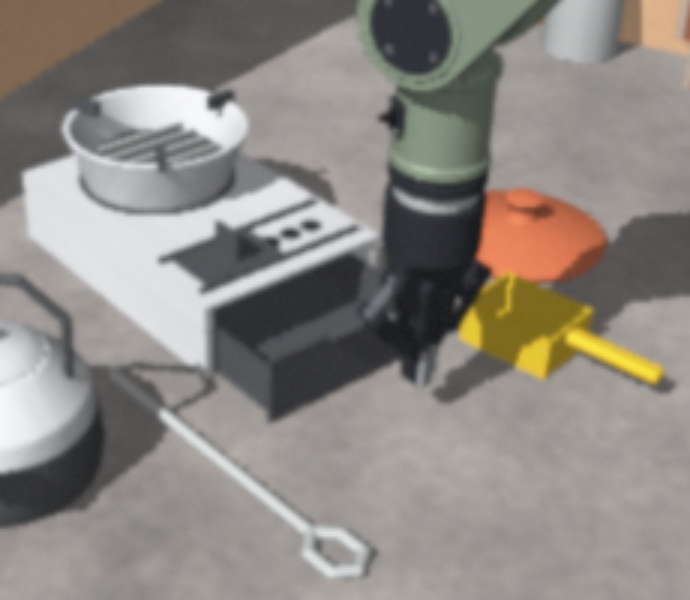

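The fingers (420,375 in the crop) are in front of the plate's middle, with the scoop clear on the right. I'll push slowly.

Emit:
jog_arm(slide=[[0.06,-0.01,0.005],[0.11,-0.01,0.005],[0.15,-0.01,0.005],[0.19,-0.01,0.005],[0.23,-0.01,0.005],[0.27,-0.01,0.005],[0.31,-0.01,0.005],[0.35,-0.01,0.005]], turn=[[0,0,0],[0,0,0],[0,0,0],[0,0,0],[0,0,0],[0,0,0],[0,0,0],[0,0,0]], hand=[-1,-1,-1,-1,-1,-1,-1,-1])

```text
t: 3.98
eef_pos: [539.7, -93.6, 36.2]
orientation: [-3.072, 0.654, 0.013]
ft_force: [-7.8, 3.3, 7.3]
gripper_width: -0.1
grip_force: 4.3
```

```bash
python3 -c "
from h import *
p=camera('side');print([(m['conf'],atz(p,m['position'],0)) for m in mark_of('tray',p)[:1]])
p=camera('top');cv2.imwrite('pics/t3.png',cv2.resize(p['pixels'][90:240,250:410],None,fx=4,fy=4))
rel([(-30,0,38),(-20,0,38)])"
```

```text
[(0.61, array([554.0870208 , -86.53690817,   0.        ]))]
tcp stove -42.88509801561191 -0.050636644891680405 36.19564998721156 turn -0.005987487371217095 tilt [-9.66388843e-04  2.47760786e-05 -9.99999533e-01] F [-0.81225507 -0.43849982  0.25725638] 4.125 -0.08256291880253505
(-30, 0, 38) [ 0.043 -0.    -0.006]
(-20, 0, 38) [ 0.076 -0.001 -0.006]
```

View pics/t3.png

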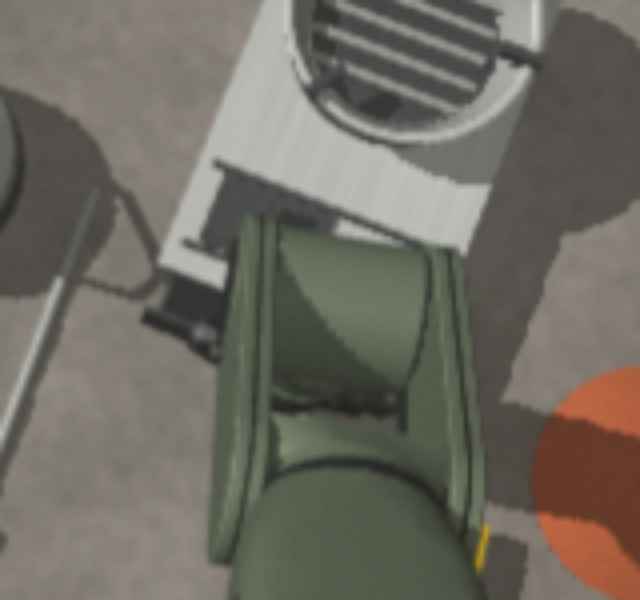

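The tray followed the push, and its plate end is now at about (145,315) in the crop, roughly 20 mm from home. I'll keep going in smaller steps.

Emit:
jog_arm(slide=[[0.02,0,-0.005],[0.03,0,-0.005],[0.04,0,-0.005],[0.047,0,-0.005],[0.054,0,-0.005],[0.06,0,-0.005]], turn=[[0,0,0],[0,0,0],[0,0,0],[0,0,0],[0,0,0],[0,0,0]], hand=[-1,-1,-1,-1,-1,-1])

```text
t: 4.88
eef_pos: [559.4, -101.8, 37.7]
orientation: [3.073, -0.654, 0.0]
ft_force: [-0.7, 1.2, -1.0]
gripper_width: 0.4
grip_force: 1.2
```

Emit:
jog_arm(slide=[[0.007,0,0],[0.014,0,0]], turn=[[0,0,0],[0,0,0]], hand=[-1,-1])

```text
t: 5.12
eef_pos: [563.2, -103.5, 37.8]
orientation: [3.073, -0.654, 0.0]
ft_force: [-2.6, 1.4, -1.8]
gripper_width: 0.4
grip_force: 1.2
```

Emit:
jog_arm(slide=[[0.007,0,0],[0.014,0,0]], turn=[[0,0,0],[0,0,0]], hand=[-1,-1])

```text
t: 5.38
eef_pos: [567.1, -105.2, 37.8]
orientation: [3.073, -0.654, 0.0]
ft_force: [-2.2, 0.9, -2.2]
gripper_width: 0.2
grip_force: 1.2
```

```bash
python3 -c "
from h import *
rel([])
p=camera('side');cv2.imwrite('pics/s4.png',cv2.resize(p['pixels'][110:240,180:350],None,fx=4,fy=4))"
```

```text
tcp stove -16.228609031330194 0.05859788680630551 37.827628843082216 turn -0.005860350525266009 tilt [ 7.14324079e-05 -6.72032558e-05 -9.99999995e-01] F [-2.21878072  0.87824981 -2.23708725] 5.375 0.18449011769249712
```

View pics/s4.png

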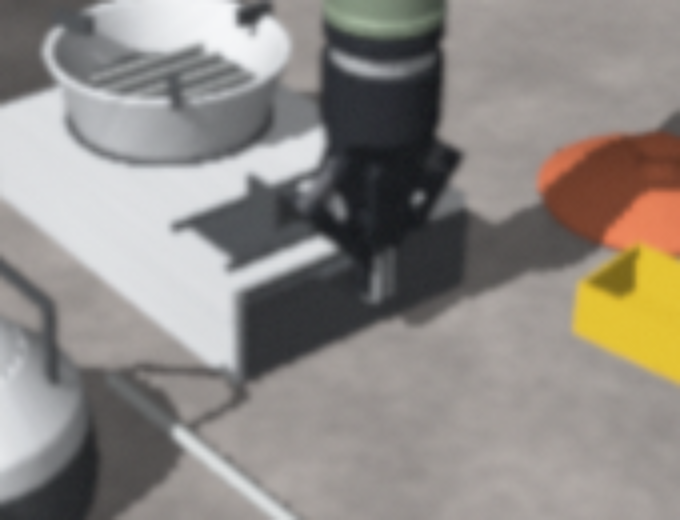

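The tray looks almost home, with its plate beside the box front edge at (240,330) in the crop. I'll continue until the force rises.

Emit:
jog_arm(slide=[[0.006,0,0],[0.012,0,0]], turn=[[0,0,0],[0,0,0]], hand=[-1,-1])

```text
t: 5.68
eef_pos: [569.1, -106.2, 37.9]
orientation: [-3.072, 0.654, 0.005]
ft_force: [-7.1, 4.2, 2.8]
gripper_width: -0.0
grip_force: 4.3
```

Emit:
jog_arm(slide=[[0.006,0,0],[0.012,0,0],[0.012,0,0],[0.012,0,0]], turn=[[0,0,0],[0,0,0],[0,0,0],[0,0,0]], hand=[-1,-1,-1,-1])

```text
t: 6.18
eef_pos: [569.1, -106.1, 37.9]
orientation: [-3.071, 0.654, 0.016]
ft_force: [-13.5, 6.6, 9.8]
gripper_width: 0.0
grip_force: 7.3
```

The push has stalled at 15 N, so the tray is home. I'll back off and rise.

Emit:
jog_arm(slide=[[-0.1,0,0],[-0.13,0,-0.1],[-0.13,0,-0.3],[-0.13,0,-0.43],[-0.13,0,-0.43]], turn=[[0,0,0],[0,0,0],[0,0,0],[0,0,0],[0,0,0]], hand=[-1,-1,-1,-1,-1])

```text
t: 6.8
eef_pos: [541.6, -93.0, 171.4]
orientation: [3.073, -0.654, 0.02]
ft_force: [-0.2, -0.5, -0.4]
gripper_width: -0.0
grip_force: 0.0
```

```bash
python3 -c "
from h import *
rel([(50,82,165),(50,82,87)])
p=camera('side');print([(m['conf'],atz(p,m['position'],104)) for m in mark_of('shutter_tab',p)[:2]],[proj(p,W((50,y,104))) for y in (25,37,43)], mark_of('shutter_tab',p)[0]['position'])"
```

```text
tcp stove -44.42139946799616 0.9294150585742003 171.3920431363986 turn -0.005723671706027321 tilt [ 0.01222771 -0.0027172  -0.99992155] F [-0.16768435 -0.47060241 -0.41158888] 6.8 -0.00039083080769747433
(50, 82, 165) [ 0.313 -0.272  0.026]
(50, 82, 87) [ 0.31  -0.271  0.286]
[(0.68, array([650.53070502, -98.8487642 , 104.        ]))] [array([[250.12562834, 153.96292395]]), array([[246.45155497, 155.38333605]]), array([[244.59967354, 156.09954028]])] [243.9, 154.5]
```

Emit:
jog_arm(slide=[[0.1,-0.15,0.02],[0.2,-0.27,0.02],[0.31,-0.28,0.02],[0.31,-0.28,0.15],[0.31,-0.28,0.24],[0.31,-0.28,0.282],[0.31,-0.28,0.282]], turn=[[0,0,0],[0,0,0],[0,0,0],[0,0,0],[0,0,0],[0,0,0],[0,0,0]], hand=[-1,-1,-1,-1,-1,-1,-1])

```text
t: 7.82
eef_pos: [656.4, -53.3, 80.7]
orientation: [3.072, -0.654, -0.004]
ft_force: [0.5, 0.4, 0.4]
gripper_width: 0.1
grip_force: 0.0
```

```bash
python3 -c "
from h import *
rel([(50,60,87),(50,-10,87),(50,-20,87)])
p=camera('side');cv2.imwrite('pics/s5.png',cv2.resize(p['pixels'][90:240,180:350],None,fx=4,fy=4))"
```

```text
tcp stove 44.62851598255786 83.54115335321868 80.69086343584871 turn -0.005875028234709861 tilt [-2.67512551e-03  1.55478504e-04 -9.99996410e-01] F [0.45448996 0.38404066 0.3656688 ] 7.825 0.10535846462517619
(50, 60, 87) [ 0.018  0.078 -0.021]
(50, -10, 87) [ 0.019  0.312 -0.021]
(50, -20, 87) [ 0.019  0.345 -0.021]
```

View pics/s5.png

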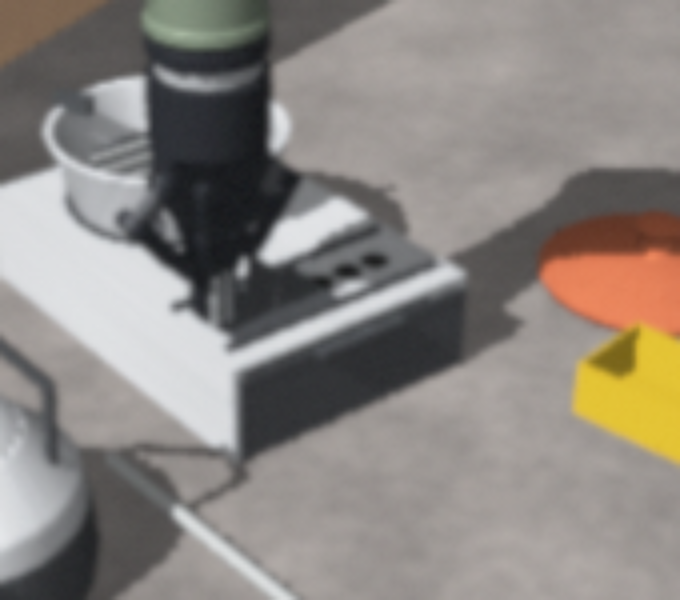

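The fingers (220,315 in the crop) stand just left of the tab, and the tray front is flush. I'll push right with a slight raise.

Emit:
jog_arm(slide=[[0.01,0.02,-0.021],[0.018,0.06,-0.021],[0.018,0.1,-0.021],[0.018,0.14,-0.021],[0.018,0.18,-0.021],[0.018,0.22,-0.021],[0.018,0.26,-0.021],[0.018,0.29,-0.021]], turn=[[0,0,0],[0,0,0],[0,0,0],[0,0,0],[0,0,0],[0,0,0],[0,0,0],[0,0,0]], hand=[-1,-1,-1,-1,-1,-1,-1,-1])

```text
t: 8.88
eef_pos: [626.2, -135.8, 88.5]
orientation: [3.073, -0.654, 0.0]
ft_force: [2.2, -0.0, 1.0]
gripper_width: -0.2
grip_force: 1.0
```

Emit:
jog_arm(slide=[[0,0.01,0],[0,0.02,0],[0,0.03,0]], turn=[[0,0,0],[0,0,0],[0,0,0]], hand=[-1,-1,-1])

```text
t: 9.25
eef_pos: [622.8, -143.1, 88.4]
orientation: [3.073, -0.653, -0.0]
ft_force: [0.8, 1.4, 0.1]
gripper_width: -0.3
grip_force: 0.9
```

```bash
python3 -c "
from h import *
rel([])"
```

```text
tcp stove 50.05269464372457 -12.173674938086737 88.3706575522302 turn -0.005361367831185527 tilt [-2.82116667e-04  5.01019751e-05 -9.99999959e-01] F [0.8416882  1.38949181 0.08123646] 9.25 -0.3390875553234864
```

Emit:
jog_arm(slide=[[0,0.01,0],[0,0.02,0],[0,0.03,0]], turn=[[0,0,0],[0,0,0],[0,0,0]], hand=[-1,-1,-1])

```text
t: 9.62
eef_pos: [620.9, -147.6, 88.5]
orientation: [-3.064, 0.656, -0.003]
ft_force: [8.0, 17.3, -0.7]
gripper_width: 0.5
grip_force: 9.5
```

Emit:
jog_arm(slide=[[0,0.006,0],[0,0.012,0],[0,0.012,0]], turn=[[0,0,0],[0,0,0],[0,0,0]], hand=[-1,-1,-1])

```text
t: 10.0
eef_pos: [620.8, -147.8, 88.6]
orientation: [-3.06, 0.655, -0.005]
ft_force: [9.8, 22.0, -0.9]
gripper_width: -0.1
grip_force: 11.8
```

The push stalled at the predicted closed stop, stove y about -17 with 24 N. I'll back off, rise and check.

Emit:
jog_arm(slide=[[0,-0.06,0],[0,-0.1,0],[0,-0.1,-0.15],[0,-0.1,-0.3],[-0.3,-0.1,-0.4],[-0.5,-0.1,-0.4],[-0.5,-0.1,-0.4],[-0.5,-0.1,-0.4]], turn=[[0,0,0],[0,0,0],[0,0,0],[0,0,0],[0,0,0],[0,0,0],[0,0,0],[0,0,0]], hand=[-1,-1,-1,-1,-1,-1,-1,-1])

```text
t: 11.0
eef_pos: [491.1, -66.0, 209.2]
orientation: [3.072, -0.653, 0.0]
ft_force: [0.5, 0.1, -0.6]
gripper_width: -0.0
grip_force: 0.0
```

```bash
python3 -c "
from h import *
rel([])
p=camera('side');cv2.imwrite('pics/s6.png',cv2.resize(p['pixels'][90:240,180:350],None,fx=4,fy=4))
print(mark_of('shutter_tab',p)[0]['position'],proj(p,W((50,-35,104))),mark_of('tray',p)[0]['position'],proj(p,W((0,0,0))))"
```

```text
tcp stove -101.5128327847444 5.3367374719252325 209.1604963777362 turn -0.004947773835382086 tilt [-6.73211389e-05 -8.82646371e-04 -9.99999608e-01] F [ 0.53887116  0.09706459 -0.59306709] 11.0 -0.018103441999341056
[264.5, 145.9] [[267.91614116 147.09472324]] [269.1, 193.6] [[268.68966932 192.17390146]]
```

View pics/s6.png

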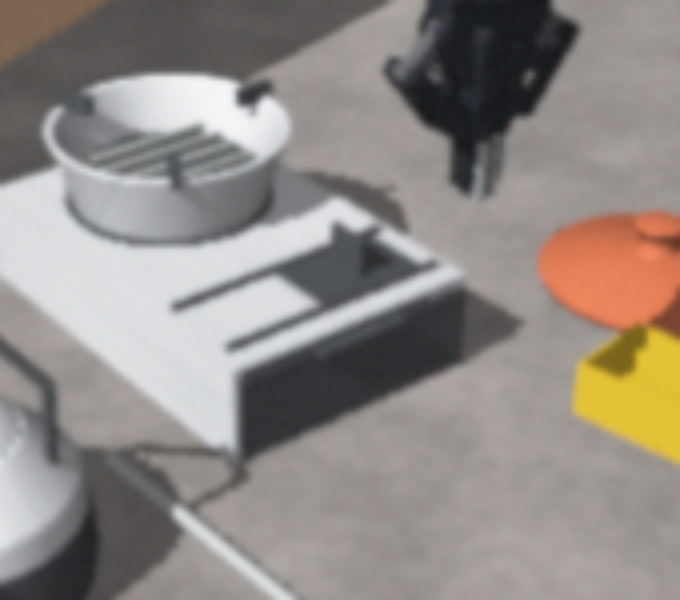

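The tray plate is flush at (350,370) in the crop. The shutter covers the holes at the rails' right end (350,260), and the hand is clear.

```bash
python3 -c "
from plant import *
print(job_done())"
```

```text
the job is handed in; nothing more can be done
None
```

The tray is pushed fully home and the air shutter fully closed. The kettle, lid, poker and scoop were never touched, the hand is clear, and the job is handed in (about 11 s on the robot's clock, no verdict returned).

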